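Shut the bowl mill and put it in its fast speed

TASK

Set the spice mill to run fast: first swing its open lid down until it is fully shut, and only then push the speed lever towards the back of the mill, on past its first notch, until it sits home at the second stop. Do it all by pushing with the fingertips: do not grip the lever or the lid, and do not lift the lid any higher. Leave the tub, the beaker and the spoon where they are.

Things in the scene. Friction and masses are not known exactly. Their poses are not given: they have to be found in the camera images.
- mill: Bench bowl mill fixed to the worktop: white base 250 (x) by 400 (y) by 65 mm high; origin at the centre of its underside, x to its back (away from the operator), y to its left, z up. On its left half a steel bowl, 180 mm across, axis at y = +85 mm, rim 155 mm high, with a hinged lid. On its right half the white motor housing, 220 by 165 mm, top 110 mm high, centred at y = -105 mm, with the speed lever standing out of it. The operator's side is -x.
- lid (a joint): Angle of the lid about its hinge, rad: 0 = fully shut (a rigid stop), grows as it opens, here half open at the start. The hinge has friction: the lid stays wherever it is left, and about 1 to 4 N down at its lip moves it all the way; it does not latch or spring.
- lid_lip (a point): Top of the black lip at the lid's free front edge, on its middle line: 204 mm in front of the hinge line and 6 mm above it when shut. Lip 60 mm wide, 8 mm thick, standing 20 mm out from the disc; this point is 10 mm in from its end. Lid: steel disc 188 mm across, 8 mm thick, with a boss 60 mm across, 10 mm high, at its centre. Upper halves lid_c0, lid_c1; lower lid_c2, lid_c3.
- lid_hinge (a point): Middle of the lid's hinge line, which is level and parallel to the mill's y: at x = 100, y = 85, z = 160 mm in the mill's frame. The disc's centre is 100 mm in front of it and the disc's top 6 mm above it when shut.
- lever (a joint): Angle of the speed lever, rad: 0 = off, leaning 0.5 rad to the operator's side; 0.5 = first notch (slow), upright; 1.0 = second stop (fast), leaning away, a rigid end stop. A spring detent draws it into each place: it resists with up to about 12 N at the grip, most just after leaving a place, gives way just past half-way (near 0.3 and 0.78) and then jumps on to the next place by itself.
- lever_grip (a point): Centre of the lever's black T-grip: a bar 90 mm long (parallel to the mill's y), 24 by 24 mm thick with rounded edges, at the end of an 11 mm round steel stem, 120 mm from the pivot. 177 mm above the worktop in the off and fast places, 192 mm when upright. The operator's side is its near half (lever_c1), where one pushes; the other is its far half (lever_c2).
- lever_pivot (a point): The lever's pivot, inside the motor housing: at x = 0, y = -105, z = 72 mm in the mill's frame; its axis is level, parallel to the mill's y.
- tub: Loose spice tub with white lid, 84 mm across, 105 mm high, origin at the centre of its underside. Bystander.
- beaker: Loose glass beaker, 68 mm across, 88 mm high, origin at the centre of its underside. Bystander.
- spoon: Loose steel spoon lying on the worktop, 170 mm long along its x. Bystander.

How it is judged:
By the outcome, as a careful person would: the job done as asked, in the order asked, and still so for the second after the job is handed in, with the robot touching nothing.
It also fails if it takes over 45 s, if anything falls off the work surface, if the arm or the gripper's body presses on something with over 40 N, if the wrist force passes 120 N, or if a joint passes its speed limit or range.

ROBOT

A 6-joint arm with a two-finger parallel gripper is mounted at the origin on the work surface. World frame = base frame: x ahead of the robot, y to its left, z up, the work surface at z = 0. Lengths are in mm, angles in degrees, forces in N, time in s.
With the tool pointing down it reaches from about 325 to 775 mm from the base axis. Payload 9.3 kg.
Tool frame: the origin (TCP) lies at the very end of the fingers, on their centre line; the grasp point (between the pads) lies robot.grasp_offset behind it (robot.grasp_offset is the distance from the TCP to the grasp point, in mm); z points along the fingers, x is the direction in which the jaws open and shut, and the axes are right-handed (so a half turn about z gives the same grasp; the last joint's range is limited). The gripper opens to 85 mm and grips with 20 to 120 N. Pads are 22 mm wide; open, the fingers measure 114 mm over their backs; the gripper's body (76 mm by 85 mm) begins 54 mm behind the grasp point. The pads swing forward as they close: fully open they stand 13 mm farther back than shut.
Start: joints at [-84.66, 14.817, 1.232, 76.415, 0, 81.257], TCP at [133.826, -533.467, 231.279] pointing down, gripper open.
Joint ranges: [-174.27, 174.27], [-52.1, 104.24], [-59.71, 78.15], [-110.17, 111.67], [-87.03, 83.33], [-180, 180]. Speed limits (degrees/s): [127.2, 127.2, 159.86, 180, 180, 180].

INTERFACE

Orientations are given as a 3x3 rotation matrix whose columns are the frame's x, y, z axes.
In Python, from plant import robot, optics, order gives the robot as it stands.
- The arm moves only by the tool apply_moves, never from a script. Its argument "motion" is a list of rows, each a list of 5 numbers: the shift along the tool's x, y, z in m, then the turn about the tool's z in degrees, then the opening, from 0 (shut) to 1 (fully open). In form: [[x, y, z, roll, hand], ...]. A call has 1 to 10 rows; each row shifts and turns the commanded pose from where the row before left it, along the tool's axes as they then stand; what a row does not reach is not made up. A row lasts 1/10 s, in which the tool goes at most 50 mm and 8.59 degrees, less where a joint would pass 70% of its speed; a pose out of reach is approached as far as the arm can. A call with a gripper value outside its range is refused whole. The fingers move at their own pace and stop on an object; the grip force is fixed at half the most. Time passes only in rows, so rows that do not move let the fingers close. It gives the time, the measured TCP pose, the force and the opening at its end, in the units of the state.
- robot.get_obs(): the state, without advancing time (a new reading comes with each control period).
- optics.snapshot(name): name is "side" or "top"; returns (picture, depth): 400x640x3 uint8, blue, green, red; 400x640 float32, mm along the optical axis (not along the pixel's ray), 0 where there is no reading.
- optics.get_calibration(name): a dict with "intrinsics" (3x3 intrinsics, pixels), "k1" (the pictures are not rectified: a ray, as slopes to the right and down, at radius r is drawn at 1 + k1 r^2 times it, then the intrinsics apply), "eye" and "rotation" of the camera in the world. Camera axes: x right, y down, z forward; pixel columns grow to the right and rows downward; lengths in mm; the calibration is good to about 2 mm. A picture is of the moment at which its call begins. get_calibration takes no time and is no camera call.
- order.hand_in(): hands the job in, once; it reports no verdict.
Trained networks look in the newest picture that a camera, given by its name, has taken for a name from the list of things; names that differ only in an ending like _2 or _b are one class to them, and where a whole thing is asked for, a point or a joint stands for the part that bears it (a point fixed in the world has none). Each returns a list of dicts, best first, with "confidence" (0 to 1); they miss things now and then, are a little off and sometimes report something else, mostly with a low value. They report only what shows in the picture. A call takes as long as a camera call.
- optics.regions_of(label, camera): "pixels" (400x640 bool, what is visible of it) and "box" ([left, top, width, height] in pixels, round what is visible of it).
The state is a dict: "time": time; "joints": joint angles; "qd": joint speeds; "joint_torque": joint torques, N m; "tcp_pos": TCP position; "tool_rot": TCP orientation; "contact_force": force on the tool from outside, world axes, zero at the start; "wrist_torque": the same for the moment, N m; "opening": finger opening in mm.
Only numpy, scipy, OpenCV 4.12 (cv2) and the standard library are available. Lean on these libraries where they do the work, as an engineer would, in place of code of your own. Each camera call takes 0.05 s, during which the arm holds its last target. There are 200 camera calls.

## Working session

There is one attempt and no reset: what is moved stays moved. The work goes in short steps, Python scripts to look and compute and a tool call to move; the robot and the scene stay as the last step left them, time stands still between calls to the robot, and variables do not carry over. Pictures are saved under pics/ and viewed, about 8 in all and at most 12, crops included, and the job is handed in when it is done.

Besides the shell and the picture viewer there is one more tool, called after ">>>" by a JSON object that holds its "name" and its "arguments". apply_moves: Moves the arm, as the interface text tells. Its arguments: {"type":"object","properties":{"motion":{"type":"array"}},"required":["motion"]}

```bash
mkdir -p pics; ls
cat > h.py <<'E'
import numpy as np, cv2
from plant import robot, optics, order
def pts(cam,depth,mask):
    c=optics.get_calibration(cam);K=np.array(c["intrinsics"]);R=np.array(c["rotation"]);e=np.array(c["eye"])
    v,u=np.nonzero(mask&(depth>0));z=depth[v,u]
    d=np.array([c["k1"],0,0,0,0.])
    n=cv2.undistortPoints(np.stack([u,v],1).astype(float)[:,None],K,d)[:,0]
    return np.c_[n*z[:,None],z]@R.T+e
def full(cam,depth):
    P=np.full(depth.shape+(3,),np.nan);m=depth>0;P[m]=pts(cam,depth,m);return P
E
python3 - <<'E'
from h import *
o=robot.get_obs();print(o["time"],o["tcp_pos"],np.round(o["tool_rot"],3),o["opening"],robot.grasp_offset)
ims=[]
for c in("side","top"):
    p,d=optics.snapshot(c);np.save(c+"_d.npy",d);np.save(c+"_p.npy",p);cv2.imwrite(f"pics/{c}0.png",p)
    k=optics.get_calibration(c);print(c,k["eye"],np.round(k["rotation"],3).tolist())
    for n in("mill","lid","lever","lever_grip","tub","beaker","spoon","lid_lip"):
        for r in optics.regions_of(n,c)[:1]:
            m=r["pixels"];P=pts(c,d,m);print(c,n,r["confidence"],r["box"],m.sum(),np.round(np.median(P,0)) if len(P) else 0, np.round(np.percentile(P,[3,97],axis=0)).tolist() if len(P) else 0)
E
```

```text
pics
0.0 [ 133.77565552 -533.19622405  230.64349271] [[ 0.243 -0.97  -0.   ]
 [-0.97  -0.243  0.001]
 [-0.001 -0.    -1.   ]] 85.08300546070562 18.700000000000003
side [ 66.65479614 585.40487824 804.14981618] [[-0.765, -0.437, 0.472], [-0.644, 0.522, -0.56], [-0.002, -0.732, -0.681]]
side mill 0.61 [211.0, 154.5, 163.1, 151.6] 15666 [513. 149.  92.] [[405.0, -79.0, 32.0], [633.0, 283.0, 267.0]]
side lid 0.89 [231.7, 150.3, 65.5, 65.4] 979 [538. 195. 263.] [[489.0, 112.0, 188.0], [604.0, 262.0, 319.0]]
side lever 0.64 [323.0, 153.2, 28.8, 31.0] 347 [512. -23. 185.] [[497.0, -74.0, 110.0], [556.0, 12.0, 190.0]]
side lever_grip 0.56 [324.9, 154.4, 26.4, 24.0] 293 [510. -22. 186.] [[497.0, -70.0, 129.0], [542.0, 12.0, 191.0]]
side tub 0.78 [331.3, 141.9, 32.1, 30.7] 545 [ 594. -173.  102.] [[564.0, -207.0, 48.0], [634.0, -146.0, 107.0]]
side beaker 0.71 [364.4, 225.0, 30.0, 41.2] 1049 [358.  29.  58.] [[328.0, -7.0, 1.0], [389.0, 56.0, 88.0]]
side spoon 0.96 [199.3, 294.6, 56.8, 56.8] 801 [516. 371.  13.] [[416.0, 344.0, -0.0], [578.0, 385.0, 20.0]]
side lid_lip 0.84 [232.7, 150.4, 63.7,
[... 267 characters left out ...]
9.0, -98.0, 59.0], [669.0, 257.0, 296.0]]
top lever 0.64 [319.5, 194.6, 33.4, 22.3] 380 [515. -29. 187.] [[501.0, -68.0, 137.0], [538.0, 7.0, 192.0]]
top lever_grip 0.7 [314.1, 193.9, 38.1, 20.2] 434 [515. -26. 186.] [[499.0, -68.0, 124.0], [543.0, 12.0, 192.0]]
top tub 0.91 [368.9, 160.2, 37.3, 34.0] 914 [ 598. -172.  103.] [[564.0, -211.0, 17.0], [634.0, -141.0, 109.0]]
top beaker 0.58 [298.0, 255.5, 28.2, 27.1] 549 [352.  25.  11.] [[328.0, -3.0, -0.0], [384.0, 57.0, 90.0]]
top spoon 0.71 [178.2, 187.5, 20.7, 65.3] 519 [536. 373.  13.] [[419.0, 347.0, 1.0], [577.0, 387.0, 22.0]]
top lid_lip 0.69 [208.8, 161.3, 79.1, 59.5] 3458 [556. 174. 252.] [[494.0, 97.0, 177.0], [622.0, 255.0, 316.0]]
```

View pics/side0.png

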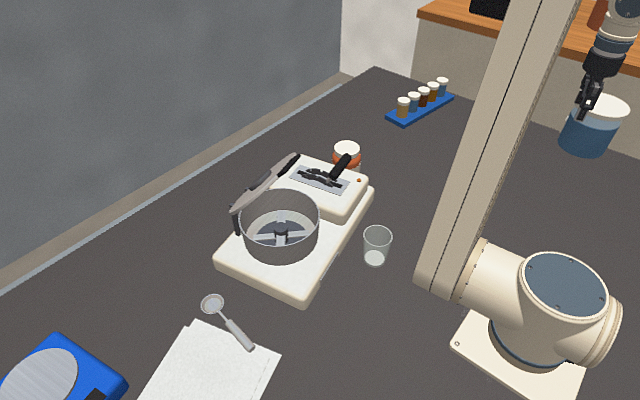

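View pics/top0.png

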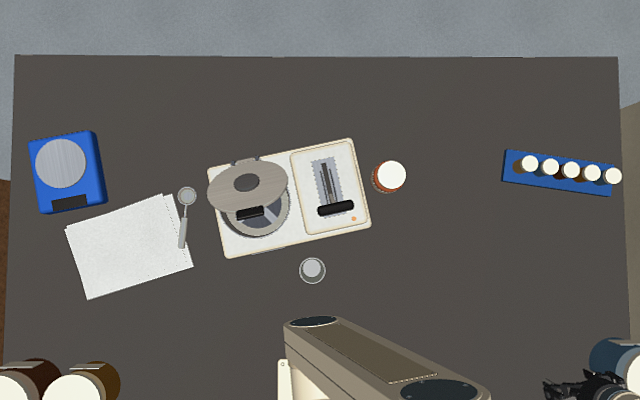

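The side view shows the mill at mid-picture, with the lid half open at (265,185) and the lever at (340,165). The top view shows the lip at (250,212), the T-grip at (335,208), the tub at (390,176) and the beaker at (312,270). The mill is yawed about 11°. Next I'll fit its pose.

Run:
```python
from h import *
d=np.load("top_d.npy");P=full("top",d)
k=np.zeros(d.shape,bool);k[130:265,200:375]=1
def rect(lo,hi,m=k):
    s=m&(P[...,2]>lo)&(P[...,2]<hi)
    n,l,st,_=cv2.connectedComponentsWithStats(s.astype(np.uint8));i=1+np.argmax(st[1:,4])
    q=P[l==i];r=cv2.minAreaRect(q[:,:2].astype(np.float32));print(lo,hi,len(q),np.median(q[:,2]),r);return r
h=k.copy();h[:,:288]=0;h[:,375:]=0
rect(102,118,h);rect(55,118);rect(30,118)
for g in ("side","top"):
    p=np.load(g+"_p.npy");D=np.load(g+"_d.npy");Q=full(g,D)
    # tilted lid plane: points z>175 in lid area
    s=(Q[...,2]>180)&(Q[...,1]>80)&(Q[...,1]<290)&(Q[...,0]>450)&(Q[...,0]<680)&(Q[...,2]<345)
    q=Q[s];c=q.mean(0);n=np.linalg.svd(q-c,full_matrices=False)[2][2];r=(q-c)@n
    for _ in range(4):
        q=q[abs(r)<6] if len(r)==len(q) else q;c=q.mean(0);n=np.linalg.svd(q-c,full_matrices=False)[2][2];r=(q-c)@n
    print(g,len(q),c,n*np.sign(n[2]),np.degrees(np.arccos(abs(n[2]))), "zmax",q[:,2].max())
    # dark lip / grip
    dark=p.max(2)<60
    for nm,box in(("lip",((450,680),(80,290),(180,345))),("grip",((450,600),(-90,40),(168,210)))):
        t=dark&np.all([(Q[...,i]>b[0])&(Q[...,i]<b[1]) for i,b in enumerate(box)],0)
        if t.sum(): a=Q[t];print(g,nm,t.sum(),np.round(np.median(a,0)),np.round(np.percentile(a,[4,96],axis=0)).tolist(),cv2.minAreaRect(a[:,:2].astype(np.float32)))
p=np.load("top_p.npy");cv2.imwrite("pics/crop.png",cv2.resize(p[130:290,190:420],None,fx=3.4,fy=3.4,interpolation=2))
```

```text
102 118 4644 109.7265075059006 ((570.2335205078125, -17.222244262695312), (216.5448760986328, 164.21585083007812), 12.183710098266602)
55 118 9443 101.62454172190792 ((547.9754028320312, 84.83686828613281), (248.4810028076172, 400.836669921875), 12.262687683105469)
30 118 9587 99.9639637847597 ((547.541259765625, 84.66351318359375), (252.0194091796875, 402.8592529296875), 12.373023986816406)
side 929 [533.43118421 192.63040785 266.5188807 ] [0.70315134 0.17436292 0.68932993] 46.42290920829038 zmax 321.55176888114545
side lip 143 [492. 170. 317.] [[484.0, 135.0, 239.0], [566.0, 201.0, 320.0]] ((520.2628784179688, 184.02801513671875), (107.12313079833984, 51.301143646240234), 41.056087493896484)
side grip 257 [509. -20. 186.] [[497.0, -66.0, 175.0], [522.0, 12.0, 190.0]] ((511.3438720703125, -30.480911254882812), (22.93511390686035, 88.60063934326172), 8.303908348083496)
top 2977 [552.75205597 173.40016813 252.30960332] [0.71832775 0.15642045 0.67789224] 47.320846128310045 zmax 324.1105169648612
top lip 250 [498. 159. 314.] [[486.0, 134.0, 302.0], [512.0, 186.0, 321.0]] ((528.0569458007812, 167.64599609375), (85.50086975097656, 57.551963806152344), 12.967350006103516)
top grip 344 [515. -29. 187.] [[500.0, -67.0, 181.0], [528.0, 9.0, 192.0]] ((515.2227172851562, -29.759746551513672), (24.66632652282715, 86.89966583251953), 12.390567779541016)
```

View pics/crop.png

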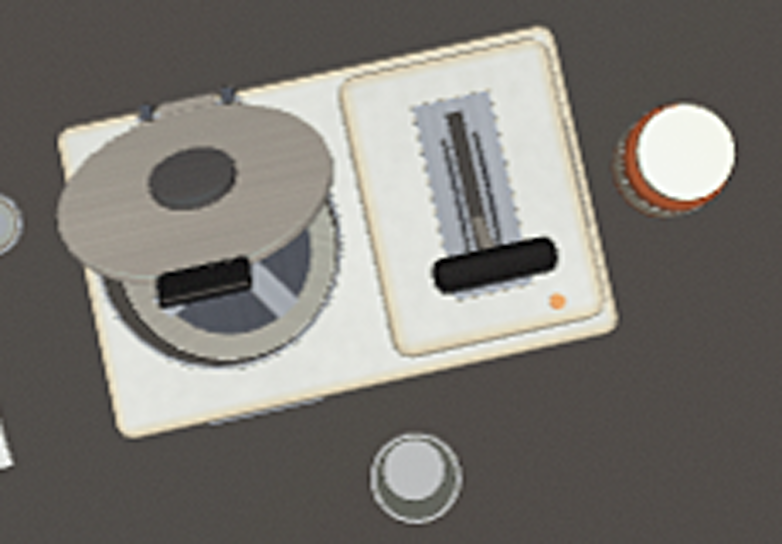

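The fit gives mill centre (548, 84.7) and yaw 12.3°. The predicted lip (497,160,314), grip (514,-30,177) and housing centre all match the measurements, and the lid is at about 0.82 rad. Next I'll shut the fingers, raise the arm and travel over.

>>> {"name": "apply_moves", "arguments": {"motion": [[0,0,-0.04,1.8,0],[0,0,-0.045,0,0],[0,0,-0.045,0,0],[-0.03,-0.026,0,0,0],[-0.03,-0.026,0,0,0],[-0.03,-0.026,0,0,0],[-0.03,-0.026,0,0,0],[-0.03,-0.026,0,0,0],[-0.03,-0.026,0,0,0],[-0.03,-0.026,0,0,0]]}}

```text
time: 1.9
tcp_pos: [267.3, -288.1, 361.4]
tool_rot: [[0.212, -0.977, 0.0], [-0.977, -0.212, -0.0], [0.001, -0.0, -1.0]]
contact_force: [1.1, -0.9, -1.0]
opening: 0.0
```

>>> {"name": "apply_moves", "arguments": {"motion": [[-0.03,-0.026,0,0,0],[-0.03,-0.026,0,0,0],[-0.03,-0.026,0,0,0],[-0.03,-0.026,0,0,0],[-0.03,-0.026,0,0,0],[-0.03,-0.026,0,0,0],[-0.03,-0.026,0,0,0],[-0.03,-0.026,0,0,0],[0,0,0,0,0]]}}

```text
time: 2.8
tcp_pos: [420.4, -7.4, 361.0]
tool_rot: [[0.218, -0.976, -0.0], [-0.976, -0.218, 0.001], [-0.001, -0.0, -1.0]]
contact_force: [-1.0, -0.2, -0.4]
opening: 0.2
```

```bash
cat >> h.py <<'E'
def mill(p):
    a=np.radians(12.3);c,s=np.cos(a),np.sin(a);dx,dy=p[0]-548,p[1]-84.7
    return np.round([c*dx+s*dy,-s*dx+c*dy,p[2]],1)
def st():
    o=robot.get_obs();print(round(o["time"],2),"mill",mill(o["tcp_pos"]),"F",np.round(o["contact_force"],1),"yaw",np.round(np.degrees(np.arctan2(o["tool_rot"][1][0],o["tool_rot"][0][0])),2),o["opening"])
E
python3 -c "
from h import *
st()"
```

```text
2.8 mill [-144.3  -62.8  361. ] F [-1.  -0.2 -0.4] yaw -77.43 0.2056807848984417
```

>>> {"name": "apply_moves", "arguments": {"motion": [[-0.03,-0.027,0,0,0],[-0.03,-0.027,0,0,0],[-0.03,-0.027,0,0,0],[-0.03,-0.027,0,0,0],[-0.028,-0.027,0,0,0],[0,0,0.005,0,0],[0,0,0,0,0]]}}

```text
time: 3.5
tcp_pos: [519.6, 162.5, 355.1]
tool_rot: [[0.214, -0.977, -0.002], [-0.977, -0.214, -0.001], [0.0, 0.002, -1.0]]
contact_force: [-0.0, 0.2, -0.1]
opening: 0.1
```

Run:
```python
from h import *
st()
p,d=optics.snapshot("side");cv2.imwrite("pics/s1.png",cv2.resize(p[90:290,190:430],None,fx=3,fy=3))
for a in np.arange(.85,-.01,-.1): print(round(a,2),np.round([100-200*np.cos(a)+6*np.sin(a)+11,160+200*np.sin(a)+6*np.cos(a)],1))
```

```text
3.5 mill [-11.1  82.1 355.1] F [-0.   0.2 -0.1] yaw -77.65 0.1446397107863266
0.85 [-16.5 314.2]
0.75 [-31.2 300.7]
0.65 [-44.6 285.8]
0.55 [-56.4 269.7]
0.45 [-66.5 252.4]
0.35 [-74.8 234.2]
0.25 [-81.3 215.3]
0.15 [-85.9 195.8]
0.05 [-88.5 176. ]
```

View pics/s1.png

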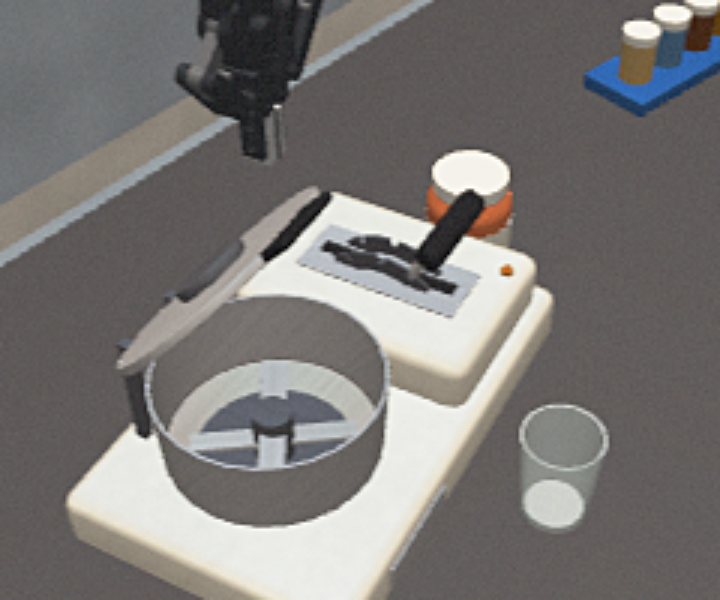

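The fingertips (crop 265,155) are just above the lid's raised edge (310,195) and clear of everything else. Next I'll push along the lid's arc.

>>> {"name": "apply_moves", "arguments": {"motion": [[0,0.005,0.02,0,0],[0,0,0.011,0,0],[0,0,0.01,0,0],[0,0.007,0.007,0,0],[0,0.007,0.007,0,0],[0,0.007,0.0075,0,0],[0,0.0065,0.0075,0,0]]}}

```text
time: 4.25
tcp_pos: [487.9, 154.9, 286.4]
tool_rot: [[0.212, -0.977, 0.001], [-0.977, -0.212, -0.0], [0.0, -0.001, -1.0]]
contact_force: [1.8, 1.1, 0.5]
opening: -0.2
```

```bash
python3 -c "
from h import *
st()"
```

```text
4.25 mill [-43.7  81.4 286.4] F [1.8 1.1 0.5] yaw -77.77 -0.18686778846068
```

>>> {"name": "apply_moves", "arguments": {"motion": [[0,0.006,0.008,0,0],[0,0.006,0.008,0,0],[0,0.005,0.009,0,0],[0,0.005,0.009,0,0],[0,0.004,0.009,0,0],[0,0.004,0.009,0,0],[0,0.003,0.0095,0,0],[0,0.003,0.0095,0,0],[0,0.002,0.01,0,0],[0,0.002,0.01,0,0]]}}

```text
time: 5.25
tcp_pos: [448.5, 147.1, 194.4]
tool_rot: [[0.213, -0.977, -0.0], [-0.977, -0.213, 0.0], [-0.0, 0.0, -1.0]]
contact_force: [0.6, -0.9, 1.5]
opening: -0.4
```

Run:
```python
from h import *
st()
p,d=optics.snapshot("side");cv2.imwrite("pics/s2.png",cv2.resize(p[90:290,190:430],None,fx=3,fy=3))
```

```text
5.25 mill [-83.9  82.2 194.4] F [ 0.6 -0.9  1.5] yaw -77.71 -0.3583184805440168
```

View pics/s2.png

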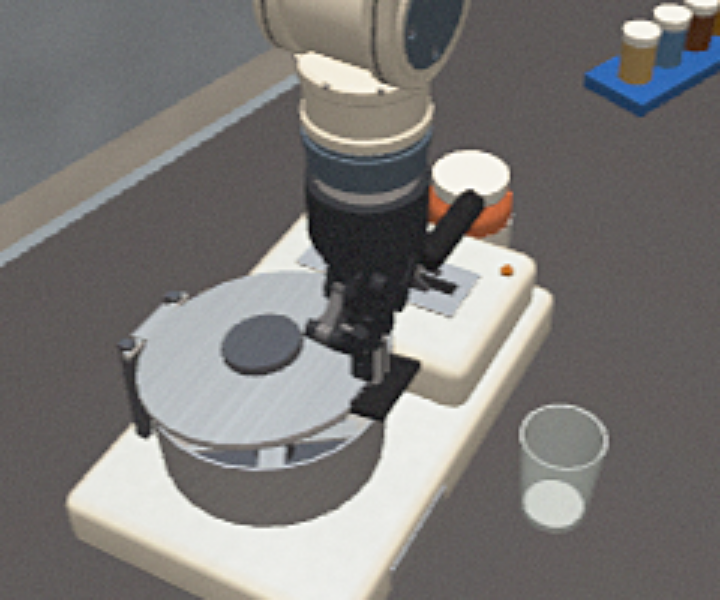

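The fingertip (370,380) is on the lid at the lip (390,385), and the lid is nearly shut at about 0.14 rad. I'll take the last stretch down slowly.

>>> {"name": "apply_moves", "arguments": {"motion": [[0,0.001,0.008,0,0],[0,0.001,0.008,0,0],[0,0.001,0.007,0,0],[0,0,0.004,0,0],[0,0,0.002,0,0],[0,0,0,0,0]]}}

```text
time: 5.9
tcp_pos: [445.8, 146.5, 166.3]
tool_rot: [[0.213, -0.977, -0.0], [-0.977, -0.213, -0.0], [0.0, 0.0, -1.0]]
contact_force: [-0.8, -0.4, -0.5]
opening: -0.0
```

```bash
python3 -c "
from h import *
st()"
```

```text
5.9 mill [-86.7  82.1 166.3] F [-0.8 -0.4 -0.5] yaw -77.72 -0.01460233835373527
```

>>> {"name": "apply_moves", "arguments": {"motion": [[0,0,0.001,0,0],[0,0,0.001,0,0],[0,0,0,0,0]]}}

```text
time: 6.2
tcp_pos: [446.0, 146.5, 165.9]
tool_rot: [[0.213, -0.977, 0.002], [-0.977, -0.213, 0.0], [0.0, -0.002, -1.0]]
contact_force: [-5.3, -1.2, 17.8]
opening: 0.1
```

The lid is against its rigid stop: 18 N at a lip-top height of 166 mm, which is the shut value. Next I'll lift off and move to the operator's side of the lever.

>>> {"name": "apply_moves", "arguments": {"motion": [[0,0,-0.02,0,0],[0,0,-0.03,0,0],[0.01,0.01,-0.03,0,0],[0.035,0.01,0,0,0],[0.035,0.009,0,0,0],[0.035,0,0,0,0],[0.035,0,0,0,0],[0.035,0,0,0,0],[0,0,0,0,0]]}}

```text
time: 7.1
tcp_pos: [457.7, -43.7, 244.0]
tool_rot: [[0.209, -0.978, 0.0], [-0.978, -0.209, -0.001], [0.001, 0.0, -1.0]]
contact_force: [-0.5, 0.3, -0.2]
opening: -0.3
```

```bash
cat > chk.py <<'E'
from h import *
import sys
st()
for c in("side","top"):
    p,d=optics.snapshot(c);Q=full(c,d)
    cv2.imwrite(f"pics/{sys.argv[1]}_{c}.png",cv2.resize(p[90:290,190:430],None,fx=3,fy=3))
    M=Q.copy();a=np.radians(12.3);R=np.array([[np.cos(a),np.sin(a)],[-np.sin(a),np.cos(a)]])
    M[...,:2]=(Q[...,:2]-[548,84.7])@R.T
    s=(abs(M[...,1]-85)<80)&(M[...,0]>-80)&(M[...,0]<85)&(np.hypot(M[...,0],M[...,1]-85)>38)&(np.hypot(M[...,0],M[...,1]-85)<88)&(M[...,2]>140)&(M[...,2]<200)
    q=M[s]
    if len(q)>50:
        A=np.c_[q[:,0],np.ones(len(q))];k=np.linalg.lstsq(A,q[:,2],rcond=None)[0];print(c,"lid slope",k[0],"z",k[1],len(q))
    s=(p.max(2)<60)&(abs(M[...,1]+105)<50)&(abs(M[...,0])<90)&(M[...,2]>160)&(M[...,2]<212)
    if s.sum(): print(c,"grip",s.sum(),np.round(np.median(M[s],0)),np.round(np.percentile(M[s],[4,96],axis=0)).tolist())
    for n in("tub","beaker","spoon"):
        r=optics.regions_of(n,c)
        if r: print(c,n,r[0]["confidence"],r[0]["box"])
E
python3 chk.py a
```

```text
7.1 mill [-115.6 -106.2  244. ] F [-0.5  0.3 -0.2] yaw -77.93 -0.260846653630038
side lid slope 0.016324510483673137 z 164.86896102867556 2894
side grip 256 [-61. -95. 186.] [[-69.0, -141.0, 175.0], [-51.0, -62.0, 191.0]]
side tub 0.83 [332.4, 141.7, 29.5, 28.9]
side spoon 0.79 [201.2, 294.8, 53.7, 56.1]
top lid slope -0.0005112145246080671 z 165.69377413056074 3121
top grip 157 [-56. -82. 188.] [[-68.0, -100.0, 179.0], [-46.0, -64.0, 192.0]]
top tub 0.62 [369.7, 161.4, 36.9, 30.9]
top beaker 0.8 [299.4, 256.5, 21.7, 26.2]
top spoon 0.88 [175.1, 185.9, 23.8, 65.1]
```

The lid measures flat at 166 mm, so it is shut. Next I'll go down in front of the grip and approach.

>>> {"name": "apply_moves", "arguments": {"motion": [[0,0,0.03,0,0],[0,0,0.03,0,0],[0,0,0.015,0,0],[0,-0.015,0,0,0],[0,-0.008,0,0,0],[0,-0.004,0,0,0],[0,0,0,0,0]]}}

```text
time: 8.2
tcp_pos: [484.4, -34.5, 169.9]
tool_rot: [[0.214, -0.977, 0.001], [-0.977, -0.214, -0.0], [0.001, -0.001, -1.0]]
contact_force: [-0.3, -0.8, -0.7]
opening: 0.1
```

```bash
python3 chk.py b
```

```text
8.2 mill [ -87.6 -102.9  169.9] F [-0.3 -0.8 -0.7] yaw -77.67 0.071175771119364
side lid slope 0.013626472103785144 z 164.94716854597752 2891
side grip 188 [-63. -81. 185.] [[-87.0, -104.0, 174.0], [-51.0, -61.0, 195.0]]
side tub 0.76 [331.3, 142.4, 29.5, 30.1]
side beaker 0.79 [364.1, 223.1, 29.1, 42.0]
side spoon 0.89 [199.1, 295.0, 55.6, 57.2]
top lid slope 0.00011849679349800387 z 165.77858496695603 3130
top grip 45 [-55. -68. 188.] [[-66.0, -76.0, 182.0], [-46.0, -62.0, 194.0]]
top tub 0.89 [369.5, 159.4, 37.2, 33.5]
top spoon 0.75 [178.0, 186.8, 20.3, 63.0]
```

View pics/b_side.png

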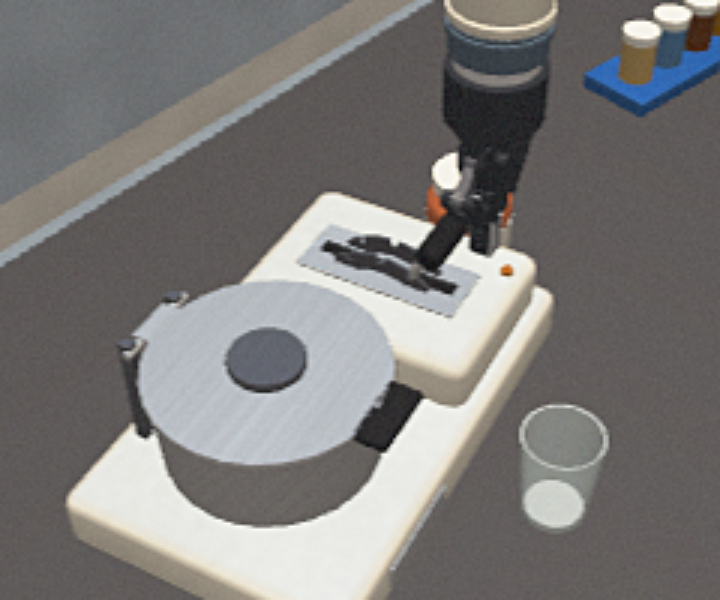

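The lid is shut, and the fingertips (485,245) stand just on the operator's side of the grip (445,235). Now I'll push the lever back along its arc.

>>> {"name": "apply_moves", "arguments": {"motion": [[0,-0.008,-0.003,0,0],[0,-0.008,-0.003,0,0],[0,-0.008,-0.003,0,0],[0,-0.008,-0.002,0,0],[0,-0.008,-0.001,0,0],[0,-0.008,-0.001,0,0]]}}

```text
time: 9.2
tcp_pos: [531.1, -24.4, 182.3]
tool_rot: [[0.213, -0.977, 0.001], [-0.977, -0.213, 0.0], [0.0, -0.001, -1.0]]
contact_force: [0.7, -0.0, 0.6]
opening: -0.2
```

```bash
python3 chk.py c|head -3
```

```text
9.2 mill [ -39.7 -103.   182.3] F [ 0.7 -0.   0.6] yaw -77.72 -0.17472755236728166
side lid slope 0.013546252022761416 z 164.96218325497364 2892
side grip 217 [-14. -87. 200.] [[-46.0, -107.0, 187.0], [-0.0, -62.0, 209.0]]
```

The lever has jumped to the first notch. I'll push on.

>>> {"name": "apply_moves", "arguments": {"motion": [[0,-0.008,0,0,0],[0,-0.008,0,0,0],[0,-0.008,0,0,0],[0,-0.008,0.001,0,0],[0,-0.008,0.002,0,0],[0,-0.008,0.002,0,0],[0,-0.008,0.003,0,0]]}}

```text
time: 10.3
tcp_pos: [585.9, -12.4, 173.9]
tool_rot: [[0.213, -0.977, 0.0], [-0.977, -0.213, 0.0], [-0.0, -0.0, -1.0]]
contact_force: [-0.9, 0.4, -0.3]
opening: -0.2
```

```bash
python3 chk.py d|head -3
```

```text
10.3 mill [  16.3 -102.9  173.9] F [-0.9  0.4 -0.3] yaw -77.71 -0.2395961613185066
side lid slope 0.013077574606667636 z 164.96320178119362 2890
side grip 234 [ 49. -89. 186.] [[10.0, -113.0, 174.0], [64.0, -63.0, 204.0]]
```

Jumped to the second place. I'll press lightly to confirm the end stop.

>>> {"name": "apply_moves", "arguments": {"motion": [[0,-0.006,0.002,0,0],[0,-0.005,0.001,0,0],[0,-0.003,0,0,0],[0,-0.001,0,0,0],[0,0,0,0,0]]}}

```text
time: 11.2
tcp_pos: [599.7, -9.4, 171.1]
tool_rot: [[0.213, -0.977, -0.0], [-0.977, -0.213, 0.0], [-0.0, 0.0, -1.0]]
contact_force: [-0.2, -0.1, -0.5]
opening: 0.3
```

>>> {"name": "apply_moves", "arguments": {"motion": [[0,-0.001,0,0,0],[0,-0.001,0,0,0],[0,0,0,0,0]]}}

```text
time: 11.5
tcp_pos: [601.3, -9.0, 171.3]
tool_rot: [[0.213, -0.977, -0.0], [-0.977, -0.213, -0.0], [0.0, 0.0, -1.0]]
contact_force: [-1.4, 0.1, 0.4]
opening: -0.2
```

>>> {"name": "apply_moves", "arguments": {"motion": [[0,-0.001,0,0,0],[0,0,0,0,0]]}}

```text
time: 11.7
tcp_pos: [601.5, -8.9, 171.2]
tool_rot: [[0.213, -0.977, -0.002], [-0.977, -0.213, -0.0], [0.0, 0.002, -1.0]]
contact_force: [-5.0, -1.7, 2.2]
opening: 0.2
```

>>> {"name": "apply_moves", "arguments": {"motion": [[0,-0.001,0,0,0],[0,0,0,0,0]]}}

```text
time: 11.9
tcp_pos: [601.7, -8.9, 171.1]
tool_rot: [[0.212, -0.977, -0.004], [-0.977, -0.212, -0.001], [0.0, 0.004, -1.0]]
contact_force: [-9.7, -2.7, 2.6]
opening: -0.0
```

>>> {"name": "apply_moves", "arguments": {"motion": [[0,0.02,0,0,0],[0,0.04,0,0,0],[0,0.045,0,0,0],[0,0.045,0,0,0],[0,0,-0.04,0,0],[0,0,-0.045,0,0],[0,0,-0.045,0,0],[0.04,0.02,0,0,0],[0.04,0.02,0,0,0],[0.04,0.02,0,0,0]]}}

```text
time: 12.9
tcp_pos: [423.5, -171.6, 301.9]
tool_rot: [[0.214, -0.977, 0.002], [-0.977, -0.214, -0.001], [0.001, -0.001, -1.0]]
contact_force: [0.8, -1.2, -0.5]
opening: -0.0
```

```bash
python3 chk.py e
```

```text
12.9 mill [-176.2 -223.9  301.9] F [ 0.8 -1.2 -0.5] yaw -77.63 -0.0344538295119709
side lid slope 0.015150328535684897 z 164.842986796147 2901
side grip 271 [ 52. -97. 185.] [[46.0, -142.0, 173.0], [65.0, -63.0, 191.0]]
side tub 0.85 [330.3, 139.6, 29.7, 31.9]
side beaker 0.83 [363.5, 224.5, 29.7, 43.5]
side spoon 0.71 [200.5, 295.7, 56.0, 56.9]
top lid slope 0.0006621416290756623 z 165.7952393716257 3129
top grip 357 [  56. -104.  187.] [[46.0, -143.0, 180.0], [68.0, -66.0, 192.0]]
top tub 0.57 [369.8, 158.6, 38.6, 33.0]
top beaker 0.91 [298.7, 257.0, 28.6, 26.5]
top spoon 0.8 [177.5, 186.8, 20.4, 64.2]
```

View pics/e_side.png

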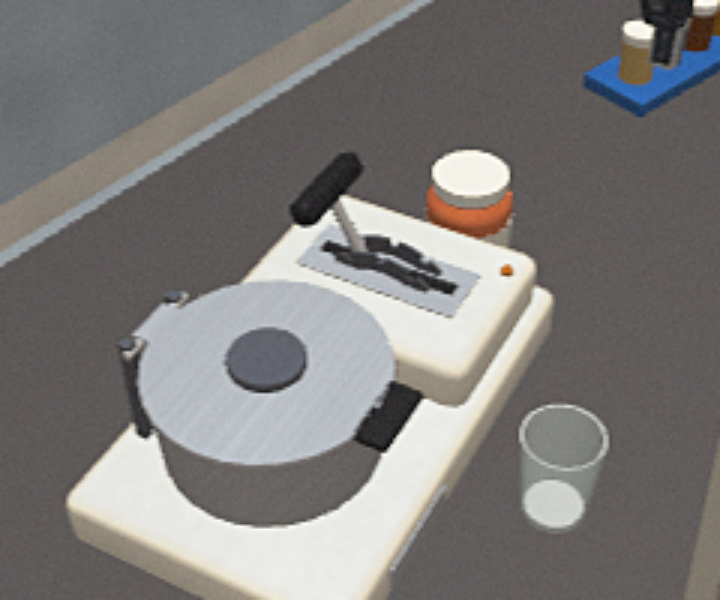

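The lid is shut (265,370), and the lever leans away at the second stop (grip at 325,188). The grip is at X ≈ +57 mm and the bystanders have not moved. I'll hand in.

```bash
python3 -c "
from h import *
print(order.hand_in())"
```

```text
the job is handed in; nothing more can be done
None
```

The mill is set to fast: the lid is fully shut and the lever sits at its second stop. I handed the job in at about 13 s of the 45 s allowed. The hand-in reports no verdict.

- **Lid:** with the fingers shut, I pushed it down along its arc to the rigid stop. The force there was about 18 N with the lip top at 166 mm, which is the shut height. After I lifted off, the lid still measured level at about 166 mm.
- **Lever:** only then did I push the grip from the operator's side, past the first notch and on until it met the end stop at about 10 N. After I backed away, the grip measured about 57 mm behind the pivot and 177 mm high, matching the fast position.
- **Bystanders:** the tub, beaker and spoon stayed where they were, within the detectors' noise. The robot was touching nothing at hand-in.

No check failed. The only disagreement was the side camera reading a lid slope of about 0.015. It read about the same from lid closing to hand-in, while the top camera read about 0, so I put it down to calibration error.

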